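Lay the test-kit carton down label up against the stop

ROBOT

A 6-joint arm with a two-finger parallel gripper is mounted at the origin on the work surface. World frame = base frame: x ahead of the robot, y to its left, z up, the work surface at z = 0. Lengths are in m, angles in rad, forces in N, time in s.
With the tool pointing down it reaches from about 0.375 to 0.925 m from the base axis. Payload 5.7 kg.
Tool frame: the origin (TCP) lies at the centre of the arm's flange, where the gripper is bolted on; the fingertips stand 182 mm ahead of it and the grasp point (between the pads) lies 163 mm ahead of it; z points along the fingers, y is the line along which they close (so a half turn about z gives the same grasp; the last joint's range is limited). The gripper opens to 88 mm and grips with 3 to 60 N. Pads are 20 mm wide; open, the fingers measure 115 mm over their backs; the gripper's body (75 mm by 178 mm) begins 61 mm behind the grasp point.
Start: joints at [-1.302, 0.359, 1.51, -0, 1.272, -0.115], TCP at [0.225, -0.556, 0.405] pointing down, gripper open.
Joint ranges: [-2.97, 2.97], [-1.01, 2.36], [0.21, 2.38], [-0.96, 4.11], [0.2, 2.71], [-2.98, 2.98]. Speed limits (rad/s): [2.39, 2.39, 3.14, 3.14, 3.14, 3.14].

INTERFACE

Orientations are given as a unit quaternion [w, x, y, z].
In Python, from rig import env gives the robot as it stands.
- The arm moves only by the tool apply_moves, never from a script. Its arguments are lists of equal length, an entry for each row: "hand": the opening, from 0 (shut) to 1 (fully open); "dp": the shift along the tool's x, y, z in m, a list of three; "rotation": the turn, a rotation vector about the tool's x, y, z in degrees, a list of three. In form: {"hand": [hand, ...], "dp": [[x, y, z], ...], "rotation": [[ax, ay, az], ...]}. A call has exactly 8 rows; each row is the pose to reach, as a shift and turn from the pose commanded when the call began, along the tool's axes at that moment; what a row does not reach only later rows make up. A row lasts 1/10 s, in which the tool goes at most 50 mm and 8.59 degrees, less where a joint would pass 70% of its speed; a pose out of reach is approached as far as the arm can. A call with a gripper value outside its range is refused whole. The fingers move at their own pace and stop on an object; the grip force is fixed at half the most. Time passes only in rows, so rows that repeat a pose let the fingers close, or fill a call up. It gives the time, the measured TCP pose, the force, the opening and the grip force at its end, in the units of the state.
- env.observe(): the state, without advancing time (a new reading comes with each control period).
- env.get_image(name): name is "side" or "top" or "wrist"; returns a dict with "img" (400x640x3 uint8, red, green, blue), "camera_matrix" (3x3 intrinsics, pixels), "R" (3x3) and "t" (3): a world point X has camera coordinates R X + t; the wrist camera has in their place "T_tool_cam" (4x4, takes a point from camera to tool coordinates, whose origin is the TCP and whose axes are the flange's). Camera axes: x right, y down, z forward; pixel columns grow to the right and rows downward; lengths in m; the calibration is good to about 2 mm. The wrist camera is an equidistant fisheye: a pixel r from the principal point sees the ray r / f radians off the axis. A picture is of the moment at which its call begins: read the wrist's pose just before it. There is no depth.
- env.finish_job(): hands the job in; it is judged then, once.
The state is a dict: "clock": time; "joint_pos": joint angles; "dq": joint speeds; "joint_efforts": joint torques, N m; "position": TCP position; "tool_rot": TCP orientation; "force": force on the tool from outside, world axes, zero at the start; "torque": the same for the moment, N m; "gripper_width": finger opening in m; "grip_force": force on a finger pad.
Only numpy, scipy, OpenCV 4.12 (cv2) and the standard library are available. Lean on these libraries where they do the work, as an engineer would, in place of code of your own. Each camera call takes 0.05 s, during which the arm holds its last target. There are 200 camera calls.

TASK

The test-kit carton standing on end on the metal booking-in plate has to lie down: push it over towards the plate's upright back stop so that it falls flat on the plate with its label side up, then push the lying carton along the plate until its end sits squarely against the stop. Only push it with the fingers, never lift it off the plate, and leave the bottle, the tip box and the tube rack standing where they are.

Things in the scene. Friction and masses are not known exactly. Their poses are not given: they have to be found in the camera images.
- carton: Loose grey carton, 45 mm thick (own x), 85 wide (y), 130 tall (z), 0.15 to 0.31 kg, standing on its small end at the plate's open end, up to 0.2 rad askew to the plate. Origin: centre of that end's underside. Own x points out of the plain broad face, roughly to the stop; the -x broad face bears a white label. Pushed high on the label face it tips, past balance at 19 deg. Lying label up, its x points down
- carton_foot (a point): Middle of the bottom edge of the carton's plain face (own x = +22.5 mm, z = 0): the edge it tips over. It stays down on the plate through the whole job
- carton_top (a point): Centre of the carton's other end panel (own x = 0, z = 130 mm): at the top while it stands, and the end that must meet the stop when it lies. The lying carton's upper side is 49 mm above the bench
- plate: Aluminium plate fixed on the bench, 300 mm long (its x) x 180 mm wide (its y) x 4 mm thick, bare and level, without side rims. Origin: centre of its underside, at bench height. At its +x end stands the back stop, a straight wall across the full width, 30 mm high above the bench, 10 mm thick, its inner face at own x = +135 mm. The -x end is open
- bottle: Bystander: amber screw-cap jar, 56 mm across, 88 mm high, loose on the bench beside the plate. Origin: centre of its underside
- tipbox: Bystander: white and yellow pipette tip box, 122 x 84 mm, 62 mm high, loose on the bench beside the plate. Origin: centre of its underside
- rack: Bystander: blue tube rack with three capped tubes, 120 x 80 mm, 63 mm high, loose on the bench beside the plate. Origin: centre of its underside

How it is judged:
By the outcome, as a careful person would: the job done as asked, in the order asked, and still so for the second after the job is handed in, with the robot touching nothing.
It also fails if it takes over 48 s, if anything falls off the work surface, if the arm or the gripper's body presses on something with over 40 N, if the wrist force passes 120 N, or if a joint passes its speed limit or range.

## Working session

There is one attempt and no reset: what is moved stays moved. The work goes in short steps, Python scripts to look and compute and a tool call to move; the robot and the scene stay as the last step left them, time stands still between calls to the robot, and variables do not carry over. Pictures are saved under pics/ and viewed, at most 10 in all, crops included, and the job is handed in when it is done.

Besides the shell and the picture viewer there is one more tool, called after "Emit:" by a JSON object that holds its "method" and its "body". apply_moves: Moves the arm, as the interface text tells. Its arguments: {"type":"object","properties":{"hand":{"type":"array"},"dp":{"type":"array"},"rotation":{"type":"array"}},"required":["hand","dp","rotation"]}

```bash
ls; mkdir -p pics; python3 - <<'E'
from rig import env
import cv2,numpy as np
s=env.observe();print({k:np.round(s[k],3).tolist() for k in ("clock","position","tool_rot","force","gripper_width")})
for n in("top","side"):
    d=env.get_image(n);cv2.imwrite(f"pics/{n}0.png",d["img"][:,:,::-1]);np.savez(f"{n}0.npz",**d);print(n,d["camera_matrix"].tolist(),np.round(-d["R"].T@d["t"],3),np.round(d["R"],3).tolist())
E
```

```text
pics
{'clock': 0.0, 'position': [0.225, -0.556, 0.404], 'tool_rot': [-0.001, 0.982, 0.191, -0.0], 'force': [-0.606, -0.505, 0.147], 'gripper_width': 0.088}
top [[365.2792636040079, 0.0, 321.87595339546186], [0.0, 365.2792636040079, 199.79081771484485], [0.0, 0.0, 1.0]] [0.501 0.06  0.908] [[-0.022, -1.0, -0.002], [-0.987, 0.022, -0.158], [0.158, -0.001, -0.987]]
side [[477.00853350532714, 0.0, 315.047509301621], [0.0, 477.00853350532714, 196.89015153319252], [0.0, 0.0, 1.0]] [0.396 0.754 0.546] [[-0.959, -0.284, 0.008], [-0.149, 0.479, -0.865], [0.242, -0.831, -0.502]]
```

View pics/top0.png

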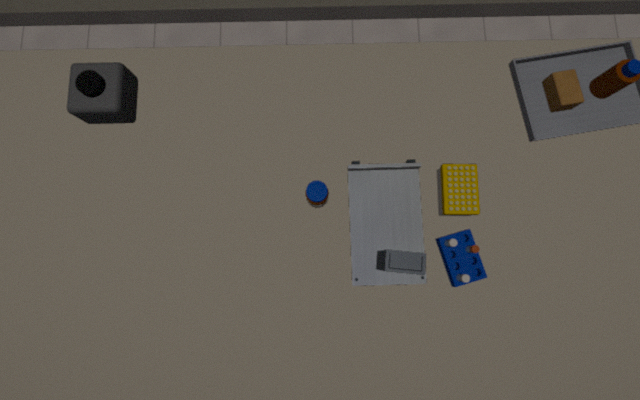

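View pics/side0.png

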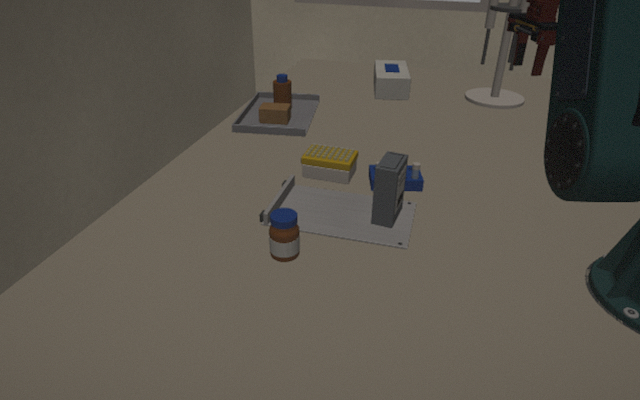

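Top view: plate at about (349–426, 163–286), with the stop at its upper edge. The carton's top end is at (386–425, 250–273). The bottle is left of the plate; the tip box and rack are to its right. I'll zoom in for the corners.

```bash
python3 - <<'E'
import cv2,numpy as np
d=np.load("top0.npz");c=d["img"][150:300,300:500,::-1]
c=cv2.resize(c,(800,600),interpolation=cv2.INTER_CUBIC);cv2.imwrite("pics/crop0.png",cv2.convertScaleAbs(c,alpha=1.4))
E
```

```text
(no output)
```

View pics/crop0.png

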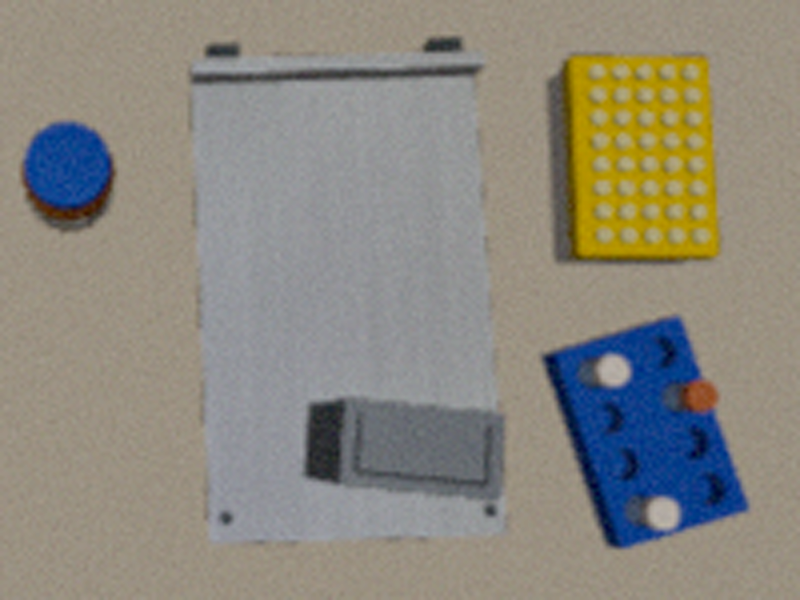

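Crop (4× from 300,150): the plate's open-end corners are at (210,542) and (504,532). The stop's top edge runs from (192,66) to (484,60). The carton's top corners are at about (345,399), (503,412), (501,497) and (338,482). Next I cast these to world points.

```bash
cat > h.py <<'E'
import numpy as np,cv2
def cast(d,uv,z):
    K,R,t=d["camera_matrix"],d["R"],d["t"];c=-R.T@t
    r=(R.T@np.linalg.inv(K)@np.c_[np.asarray(uv,float).reshape(-1,2),np.ones(np.size(uv)//2)].T).T
    return c+r*((z-c[2])/r[:,2:3])
def proj(d,X):
    p=(d["R"]@np.atleast_2d(X).T+d["t"].reshape(3,1)); p=d["camera_matrix"]@p; return (p[:2]/p[2]).T
E
python3 - <<'E'
from h import *
d=np.load("top0.npz")
f=lambda pts,z:cast(d,np.array(pts)/4+[299.6,149.6],z)[:,:2].round(4)
P=f([(210,542),(504,532),(480,76),(194,80)],.004);print("plate",P)
print("stop top z.03",f([(192,63),(484,56),(484,67),(192,74)],.03))
C=f([(345,399),(503,412),(502,497),(338,482)],.134);print("carton",C,C.mean(0),np.linalg.norm(C-np.roll(C,-1,0),axis=1))
a=P[0]-P[1];print("plate yaw from open end",np.arctan2(-a[0],a[1]), "sides",[np.arctan2(*(v[::-1])) for v in(P[3]-P[0],P[2]-P[1])])
c=C[0]-C[1];e=C[3]-C[2];print("carton yaw",np.arctan2(-c[0],c[1]),np.arctan2(-e[0],e[1]))
print("bottle top",f([(68,165)],.088),"tipbox",f([(565,55),(708,57),(718,256),(576,257)],.062),"rack",f([(544,352),(680,317),(748,508),(620,547)],.045))
# side check of carton top corners & foot
s=np.load("side0.npz");print(proj(s,np.c_[C,[.134]*4]).round(0).tolist())
E
```

```text
plate [[ 0.436  -0.0091]
 [ 0.438  -0.1869]
 [ 0.721  -0.1905]
 [ 0.7224 -0.0089]]
stop top z.03 [[ 0.7269 -0.0061]
 [ 0.7273 -0.1866]
 [ 0.7203 -0.1862]
 [ 0.7199 -0.0058]]
carton [[ 0.517  -0.0725]
 [ 0.5085 -0.1549]
 [ 0.4649 -0.1515]
 [ 0.4744 -0.0667]] [ 0.4912 -0.1114] [0.08283725 0.04373237 0.08533048 0.04299302]
plate yaw from open end 0.011248119530333197 sides [np.float64(0.0006983239088323347), np.float64(-0.01272016196071091)]
carton yaw -0.10279176546013714 -0.1115631352524617
bottle top [[0.6537 0.071 ]] tipbox [[ 0.7186 -0.2258]
 [ 0.7154 -0.3108]
 [ 0.5963 -0.306 ]
 [ 0.5975 -0.2234]] rack [[ 0.5437 -0.2061]
 [ 0.5625 -0.2877]
 [ 0.4514 -0.3175]
 [ 0.431  -0.2418]]
[[375.0, 167.0], [386.0, 151.0], [407.0, 154.0], [396.0, 171.0]]
```

Emit:
{"method": "apply_moves", "body": {"hand": [0.5,0.5,0.5,0.5,0.5,0.5,0.5,0.5], "dp": [[0.03,-0.028,0],[0.07,-0.066,0],[0.11,-0.104,0],[0.15,-0.142,0],[0.19,-0.18,0],[0.23,-0.218,0],[0.27,-0.256,0],[0.3,-0.284,0]], "rotation": [[0,0,3],[0,0,7],[0,0,11],[0,0,15],[0,0,19],[0,0,23],[0,0,26],[0,0,28]]}}

```text
clock: 0.9
position: [0.3874, -0.1987, 0.4046]
tool_rot: [-0.0, 0.999, -0.054, -0.0]
force: [1.2, -0.8, -0.2]
gripper_width: 0.0442
grip_force: 0.0
```

Emit:
{"method": "apply_moves", "body": {"hand": [0.5,0.5,0.5,0.5,0.5,0.5,0.5,0.5], "dp": [[0.008,-0.025,0.01],[0.018,-0.055,0.03],[0.026,-0.0785,0.06],[0.026,-0.0785,0.09],[0.026,-0.0785,0.105],[0.026,-0.0785,0.113],[0.026,-0.0785,0.113],[0.026,-0.0785,0.113]], "rotation": [[0,0,0],[0,0,0],[0,0,0],[0,0,0],[0,0,0],[0,0,0],[0,0,0],[0,0,0]]}}

```text
clock: 1.7
position: [0.4216, -0.1257, 0.2921]
tool_rot: [0.0, 0.999, -0.053, 0.0]
force: [-0.7, 0.2, -0.4]
gripper_width: 0.0438
grip_force: 0.0
```

```bash
python3 - <<'E'
from rig import env
import cv2,numpy as np
a=env.get_image("top")["img"][150:300,300:500,::-1];b=env.get_image("side")["img"][120:270,280:480,::-1]
o=np.vstack([cv2.resize(x,(560,300) if 0 else (400,300),interpolation=cv2.INTER_CUBIC) for x in(a,b)]);cv2.imwrite("pics/pre.png",cv2.convertScaleAbs(o,alpha=1.4))
s=env.observe();print(s["position"],s["tool_rot"],s["force"])
E
```

```text
[ 0.42172747 -0.12577099  0.29252358] [ 3.01751637e-04  9.98612194e-01 -5.26582612e-02  8.37971254e-04] [-0.46559437 -0.27032811  0.7330748 ]
```

View pics/pre.png

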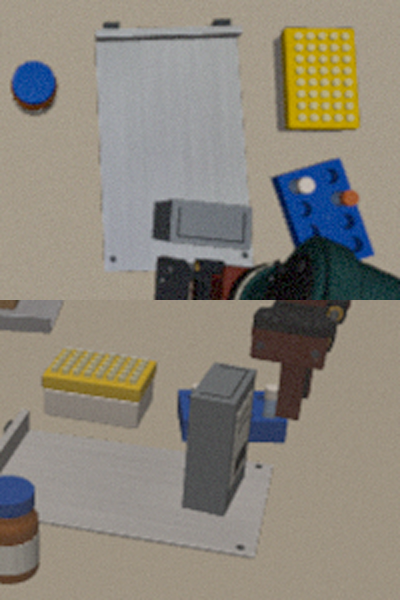

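Emit:
{"method": "apply_moves", "body": {"hand": [0.5,0.5,0.5,0.5,0.5,0.5,0.5,0.5], "dp": [[0.003,-0.008,0],[0.006,-0.016,0],[0.009,-0.0215,0],[0.015,-0.0215,0],[0.02,-0.0215,0],[0.025,-0.0215,0],[0.028,-0.0215,0],[0.03,-0.0215,0]], "rotation": [[0,0,0],[0,0,0],[0,0,0],[0,0,0],[0,0,0],[0,0,0],[0,0,0],[0,0,0]]}}

```text
clock: 2.6
position: [0.4538, -0.1073, 0.2916]
tool_rot: [-0.0, 0.999, -0.053, -0.0]
force: [0.1, 0.7, 0.9]
gripper_width: 0.0442
grip_force: 0.0
```

Emit:
{"method": "apply_moves", "body": {"hand": [0.5,0.5,0.5,0.5,0.5,0.5,0.5,0.5], "dp": [[0.003,0,0],[0.006,0,0],[0.01,0,0],[0.014,0,0],[0.018,0,0],[0.022,0,0],[0.026,0,0],[0.03,0,0]], "rotation": [[0,0,0],[0,0,0],[0,0,0],[0,0,0],[0,0,0],[0,0,0],[0,0,0],[0,0,0]]}}

```text
clock: 3.4
position: [0.4837, -0.1103, 0.2917]
tool_rot: [-0.0, 0.999, -0.052, 0.0]
force: [0.7, -0.4, 0.4]
gripper_width: 0.0437
grip_force: 0.1
```

```bash
python3 - <<'E'
from rig import env
import cv2,numpy as np
a=env.get_image("top")["img"][150:300,300:500,::-1];b=env.get_image("side")["img"][120:270,280:480,::-1]
o=np.vstack([cv2.resize(x,(400,300),interpolation=cv2.INTER_CUBIC) for x in(a,b)]);cv2.imwrite("pics/tip.png",cv2.convertScaleAbs(o,alpha=1.4))
s=env.observe();print(s["position"],s["tool_rot"],s["force"])
E
```

```text
[ 0.48396761 -0.11040933  0.29172665] [ 5.48448481e-05  9.98626730e-01 -5.23878305e-02  4.08655005e-04] [-0.10213856  0.14964618  0.05699335]
```

View pics/tip.png

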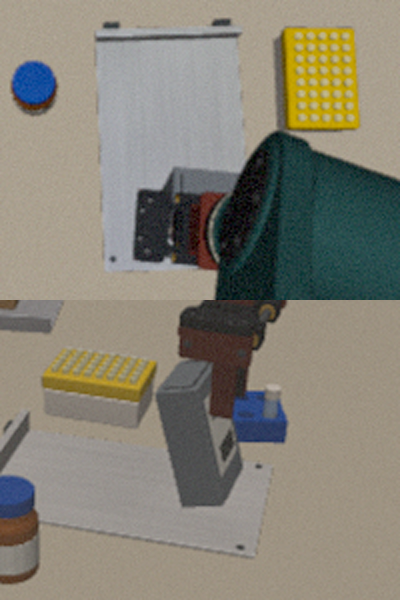

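The carton is tilting cleanly about its foot at roughly 14°, with its top edge at (160–215, 365–395) in the side half. I keep pushing past balance.

Emit:
{"method": "apply_moves", "body": {"hand": [0.5,0.5,0.5,0.5,0.5,0.5,0.5,0.5], "dp": [[0.004,0,0],[0.008,0,0],[0.012,0,0],[0.016,0,0],[0.02,0,0],[0.024,0,0],[0.028,0,0],[0.03,0,0]], "rotation": [[0,0,0],[0,0,0],[0,0,0],[0,0,0],[0,0,0],[0,0,0],[0,0,0],[0,0,0]]}}

```text
clock: 4.3
position: [0.5135, -0.1135, 0.2917]
tool_rot: [-0.0, 0.999, -0.052, 0.0]
force: [-0.3, -0.7, 0.2]
gripper_width: 0.0441
grip_force: 0.0
```

Emit:
{"method": "apply_moves", "body": {"hand": [0.5,0.5,0.5,0.5,0.5,0.5,0.5,0.5], "dp": [[0,0,0],[0,0,0],[0,0,0],[-0.02,0,0],[-0.04,0,0],[-0.06,0,0],[-0.08,0,0],[-0.08,0,0]], "rotation": [[0,0,0],[0,0,0],[0,0,0],[0,0,0],[0,0,0],[0,0,0],[0,0,0],[0,0,0]]}}

```text
clock: 5.1
position: [0.4309, -0.1042, 0.2913]
tool_rot: [-0.001, 0.999, -0.053, -0.002]
force: [-0.4, 0.3, 0.0]
gripper_width: 0.0438
grip_force: 0.0
```

```bash
python3 - <<'E'
from rig import env
import cv2,numpy as np
d=env.get_image("top");np.savez("top1.npz",**d);a=d["img"][150:300,300:500,::-1];b=env.get_image("side")["img"][120:270,280:480,::-1]
o=np.hstack([cv2.resize(x,(400,300),interpolation=cv2.INTER_CUBIC) for x in(a,b)]);cv2.imwrite("pics/fell.png",cv2.convertScaleAbs(o,alpha=1.4))
s=env.observe();print(s["position"],s["tool_rot"],s["force"])
E
```

```text
[ 0.43393393 -0.10520774  0.29197233] [ 1.07918514e-04  9.98612157e-01 -5.26629042e-02  6.05303640e-04] [-0.39508738  0.56558217 -0.4127521 ]
```

View pics/fell.png

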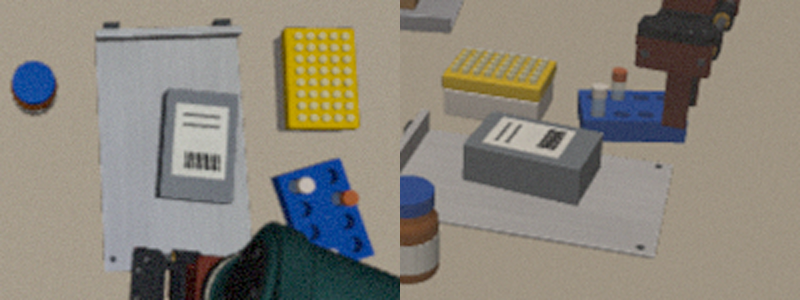

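It lies flat with its label up. Upper face corners in the left half (2×) are about (168,88), (239,94), (234,202) and (162,196).

```bash
python3 - <<'E'
from h import *
d=np.load("top1.npz")
C=cast(d,np.array([(168,88),(239,94),(234,202),(163,196)])/2+[299.75,149.75],.049)[:,:2]
print(C.round(4),np.linalg.norm(C-np.roll(C,-1,0),axis=1).round(4))
m=(C[2]+C[3])/2;n=(C[0]+C[1])/2;print("back end",m,"front",n,"yaw",np.arctan2(*(n-m)[::-1]))
E
```

```text
[[ 0.6504 -0.0886]
 [ 0.6412 -0.1728]
 [ 0.514  -0.1588]
 [ 0.5227 -0.0765]] [0.0847 0.128  0.0827 0.1282]
back end [ 0.51835831 -0.11767374] front [ 0.64579173 -0.13068489] yaw -0.1017489831804298
```

Emit:
{"method": "apply_moves", "body": {"hand": [0.5,0.5,0.5,0.5,0.5,0.5,0.5,0.5], "dp": [[0,0.001,0.015],[0,0.002,0.035],[0,0.003,0.055],[0,0.003,0.07],[0,0.003,0.08],[0,0.003,0.086],[0,0.003,0.088],[0,0.003,0.088]], "rotation": [[0,0,0],[0,0,0],[0,0,0],[0,0,0],[0,0,0],[0,0,0],[0,0,0],[0,0,0]]}}

```text
clock: 6.0
position: [0.4336, -0.1081, 0.2037]
tool_rot: [0.0, 0.999, -0.052, 0.0]
force: [-0.3, -0.3, -1.2]
gripper_width: 0.0438
grip_force: 0.0
```

Emit:
{"method": "apply_moves", "body": {"hand": [0.5,0.5,0.5,0.5,0.5,0.5,0.5,0.5], "dp": [[0.01,0,0],[0.025,0,0],[0.04,0,0],[0.053,0,0],[0.06,0,0],[0.067,0,0],[0.072,0,0],[0.076,0,0]], "rotation": [[0,0,0],[0,0,0],[0,0,0],[0,0,0],[0,0,0],[0,0,0],[0,0,0],[0,0,0]]}}

```text
clock: 6.8
position: [0.5084, -0.1158, 0.2035]
tool_rot: [-0.0, 0.999, -0.052, -0.001]
force: [-3.3, 0.0, 2.2]
gripper_width: 0.0439
grip_force: 1.3
```

Emit:
{"method": "apply_moves", "body": {"hand": [0.5,0.5,0.5,0.5,0.5,0.5,0.5,0.5], "dp": [[0.004,-0.0004,0],[0.008,-0.0008,0],[0.013,-0.0014,0],[0.018,-0.0019,0],[0.023,-0.0024,0],[0.028,-0.0029,0],[0.033,-0.0035,0],[0.037,-0.0039,0]], "rotation": [[0,0,-0.7],[0,0,-1.4],[0,0,-2.1],[0,0,-2.9],[0,0,-3.7],[0,0,-4.5],[0,0,-5.3],[0,0,-6]]}}

```text
clock: 7.6
position: [0.5465, -0.116, 0.2036]
tool_rot: [-0.0, 1.0, 0.0, 0.0]
force: [-1.6, -1.3, -0.1]
gripper_width: 0.0442
grip_force: 0.7
```

Emit:
{"method": "apply_moves", "body": {"hand": [0.5,0.5,0.5,0.5,0.5,0.5,0.5,0.5], "dp": [[0.004,0,0],[0.008,0,0],[0.012,0,0],[0.016,0,0],[0.02,0,0],[0.024,0,0],[0.027,0,0],[0.029,0,0]], "rotation": [[0,0,0],[0,0,0],[0,0,0],[0,0,0],[0,0,0],[0,0,0],[0,0,0],[0,0,0]]}}

```text
clock: 8.4
position: [0.5753, -0.116, 0.2037]
tool_rot: [-0.0, 1.0, -0.0, 0.0]
force: [-3.6, -0.1, 2.2]
gripper_width: 0.0441
grip_force: 1.3
```

```bash
python3 - <<'E'
from rig import env
import cv2,numpy as np
d=env.get_image("top");np.savez("top2.npz",**d);a=d["img"][150:300,300:500,::-1];b=env.get_image("side")["img"][120:270,240:440,::-1]
o=np.hstack([cv2.resize(x,(400,300),interpolation=cv2.INTER_CUBIC) for x in(a,b)]);cv2.imwrite("pics/near.png",cv2.convertScaleAbs(o,alpha=1.4))
s=env.observe();print(s["position"],s["tool_rot"],s["force"])
E
```

```text
[ 0.57544402 -0.11599522  0.20369005] [ 1.31967876e-05  9.99999923e-01 -8.19467274e-05  3.84814477e-04] [-0.03079855  0.29249106 -0.13935225]
```

View pics/near.png

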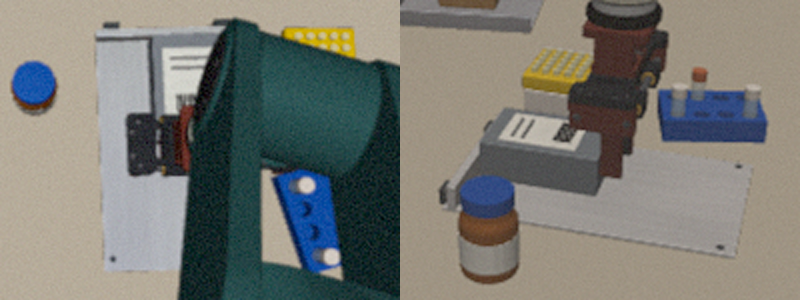

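Nearly there: the carton is square and a few mm off the stop, with its far edge at about (480–580, 108–150) in the side half. I'll creep forward and watch the force.

Emit:
{"method": "apply_moves", "body": {"hand": [0.5,0.5,0.5,0.5,0.5,0.5,0.5,0.5], "dp": [[0.001,0,0],[0.002,0,0],[0.003,0,0],[0.004,0,0],[0.005,0,0],[0.005,0,0],[0.005,0,0],[0.005,0,0]], "rotation": [[0,0,0],[0,0,0],[0,0,0],[0,0,0],[0,0,0],[0,0,0],[0,0,0],[0,0,0]]}}

```text
clock: 9.3
position: [0.579, -0.1159, 0.2036]
tool_rot: [-0.0, 1.0, -0.0, -0.001]
force: [-5.3, -1.6, 5.1]
gripper_width: 0.0439
grip_force: 2.9
```

Emit:
{"method": "apply_moves", "body": {"hand": [0.5,0.5,0.5,0.5,0.5,0.5,0.5,0.5], "dp": [[0.0005,0,0],[0.001,0,0],[0.0015,0,0],[0.0015,0,0],[0.0015,0,0],[0.0015,0,0],[0.0015,0,0],[0.0015,0,0]], "rotation": [[0,0,0],[0,0,0],[0,0,0],[0,0,0],[0,0,0],[0,0,0],[0,0,0],[0,0,0]]}}

```text
clock: 10.1
position: [0.5795, -0.1159, 0.2034]
tool_rot: [-0.0, 1.0, 0.0, -0.003]
force: [-9.6, -1.8, 7.8]
gripper_width: 0.044
grip_force: 4.6
```

Emit:
{"method": "apply_moves", "body": {"hand": [0.5,0.5,0.5,0.5,0.5,0.5,0.5,0.5], "dp": [[0.0005,0,0],[0.001,0,0],[0.001,0,0],[0,0,0],[-0.005,0,0],[-0.02,0,0],[-0.045,0,0],[-0.06,0,0]], "rotation": [[0,0,0],[0,0,0],[0,0,0],[0,0,0],[0,0,0],[0,0,0],[0,0,0],[0,0,0]]}}

```text
clock: 10.9
position: [0.5207, -0.1158, 0.2037]
tool_rot: [-0.0, 1.0, -0.0, 0.0]
force: [-0.3, -0.2, 0.5]
gripper_width: 0.0437
grip_force: 0.0
```

Emit:
{"method": "apply_moves", "body": {"hand": [0.5,0.5,0.5,0.5,0.5,0.5,0.5,0.5], "dp": [[-0.02,0,-0.02],[-0.04,0,-0.05],[-0.06,0,-0.09],[-0.08,0,-0.12],[-0.09,0.03,-0.15],[-0.1,0.07,-0.17],[-0.1,0.1,-0.18],[-0.1,0.12,-0.18]], "rotation": [[0,0,0],[0,0,0],[0,0,0],[0,0,0],[0,0,0],[0,0,0],[0,0,0],[0,0,0]]}}

```text
clock: 11.7
position: [0.4223, -0.2386, 0.3862]
tool_rot: [0.002, 1.0, -0.001, 0.003]
force: [0.7, 0.6, 0.5]
gripper_width: 0.0443
grip_force: 0.0
```

```bash
python3 - <<'E'
from rig import env
import cv2,numpy as np
d=env.get_image("top");np.savez("top3.npz",**d);a=d["img"][155:230,340:440,::-1];e=env.get_image("side");b=e["img"][150:250,240:373,::-1]
o=np.hstack([cv2.resize(x,(400,300),interpolation=cv2.INTER_CUBIC) for x in(a,b)]);cv2.imwrite("pics/end.png",cv2.convertScaleAbs(o,alpha=1.4))
s=env.observe();print(s["position"],s["force"])
E
```

```text
[ 0.42228386 -0.23859013  0.38466956] [-0.07218235 -0.1233326   0.28889949]
```

View pics/end.png

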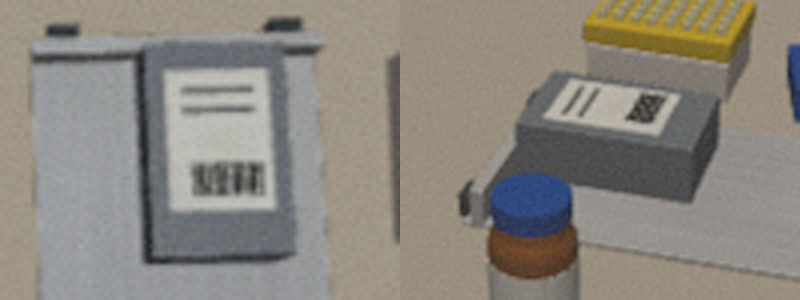

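```bash
python3 - <<'E'
from h import *
d=np.load("top3.npz")
C=cast(d,np.array([(145,44),(284,41),(294,252),(149,259)])/4+[339.6,154.6],.049)[:,:2];print(C.round(4))
S=cast(d,np.array([(34,56),(326,46)])/4+[339.6,154.6],.03)[:,:2];print(S.round(4), np.arctan2(-(S[0]-S[1])[0],(S[0]-S[1])[1]))
for i,j in((0,1),(3,2)):
    v=C[i]-C[j];print(np.arctan2(-v[0],v[1]))
E
```

```text
[[ 0.7198 -0.0729]
 [ 0.7198 -0.1569]
 [ 0.5917 -0.1551]
 [ 0.5894 -0.0693]]
[[ 0.7186 -0.007 ]
 [ 0.7209 -0.1874]] 0.012747870183432923
-0.000232230256414197
0.026342152309336484
```

The end sits at x ≈ 0.720 m and so does the stop's inner face. The carton's yaw matches the stop's within measurement error, and the bystanders haven't moved.

```bash
python3 -c "
from rig import env
print(env.finish_job())"
```

```text
the job is handed in; nothing more can be done
None
```

The carton lies label side up on the plate with its end squarely against the stop as far as the top camera can measure, the bottle, tip box and rack still stand where they were, and the job is handed in (about 12 s used).

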